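Put the turning-bench things back on their own holders

ROBOT

A 6-joint arm with a two-finger parallel gripper is mounted at the origin on a cart in front of the work surface, level with it; the furniture and walls round the work are solid. World frame = base frame: x ahead of the robot, y to its left, z up, the work surface at z = 0. Lengths are in m, angles in rad, forces in N, time in s.
With the tool pointing down it reaches from about 0.35 to 0.875 m from the base axis. Payload 4.2 kg.
Tool frame: the origin (TCP) lies on the front face of the gripper's body, between the roots of the fingers; the fingertips stand 73 mm ahead of it and the grasp point (between the pads) lies 54 mm ahead of it; z points along the fingers, y is the line along which they close (so a half turn about z gives the same grasp; the last joint's range is limited). The gripper opens to 85 mm and grips with 20 to 120 N. Pads are 22 mm wide; open, the fingers measure 114 mm over their backs; the gripper's body (76 mm by 85 mm) begins 54 mm behind the grasp point. The pads swing forward as they close: fully open they stand 13 mm farther back than shut.
Start: joints at [-1.081, 0.385, 0.008, 0, -1.194, -0.259], TCP at [0.143, -0.608, 0.304] pointing down, gripper open.
Joint ranges: [-3.14, 3.14], [-1.21, 2.06], [-1.07, 1.41], [-3.16, 2.05], [-2.99, -0.16], [-3.1, 3.1]. Speed limits (rad/s): [2.79, 2.79, 3.14, 3.14, 3.14, 3.14].

INTERFACE

Orientations are given as a rotation vector (axis times angle).
In Python, from cell import observe, vision, arm gives the robot as it stands. The module is installed in compiled form; this text tells all that it offers.
- The arm moves only by the tool servo_tool, never from a script. Its arguments are lists of equal length, an entry for each row: "hand": the opening in per cent of the stroke, from 0 (shut) to 100 (fully open); "delta_pos": the shift along the tool's x, y, z in mm, a list of three; "twist": the turn about the tool's z in degrees. A call has 1 to 20 rows; each row is the pose to reach, as a shift and turn from the pose commanded when the call began, along the tool's axes at that moment; what a row does not reach only later rows make up. A row lasts 1/12 s, in which the tool goes at most 41.7 mm and 7.16 degrees, less where a joint would pass 70% of its speed; a pose out of reach is approached as far as the arm can. A call with a gripper value outside its range is refused whole. The fingers move at their own pace and stop on an object; "grip_force" is the grip in N (left out, the last holds). Time passes only in rows, so rows that repeat a pose let the fingers close. It gives the time, the measured TCP pose, the force, the opening and the grip force at its end, in the units of the state.
- observe(): the state, without advancing time (a new reading comes with each control period).
- vision.capture(name): name is "scene" or "top" or "wrist"; returns a dict with "pixels" (384x512x3 uint8, red, green, blue), "depth" (384x512 float32, m along the optical axis (not along the pixel's ray), 0 where there is no reading), "fx", "fy", "cx", "cy" (pixels), "eye" and "attitude" of the camera in the world. Camera axes: x right, y up, looking along -z (the intrinsics and any distortion apply to the point x, -y, -z); pixel columns grow to the right and rows downward; lengths in m; the calibration is good to about 2 mm. A picture is of the moment at which its call begins.
- arm.sign_off(): hands the job in; it is judged then, once.
Trained networks look in a picture, given as the dict that the camera call returned (one of the last four; its "shot" number tells which), for a name from the list of things; names that differ only in an ending like _2 or _b are one class to them, and where a whole thing is asked for, a point or a joint stands for the part that bears it (a point fixed in the world has none). Each returns a list of dicts, best first, with "confidence" (0 to 1); they miss things now and then, are a little off and sometimes report something else, mostly with a low value. They report only what shows in the picture. A call takes as long as a camera call. They do not tell look-alikes from the thing itself.
- vision.spot_in(picture, query): "extent" ([left, top, width, height] in pixels, round what is visible of it).
The state is a dict: "t": time; "joint_positions": joint angles; "joint_vel": joint speeds; "joint_efforts": joint torques, N m; "ee_pos": TCP position; "eef_rot": TCP orientation; "contact_force": force on the tool from outside, world axes, zero at the start; "moment": the same for the moment, N m; "gripper_width": finger opening in m; "grasp_force": force on a finger pad.
Only numpy, scipy, OpenCV 4.12 (cv2) and the standard library are available. Lean on these libraries where they do the work, as an engineer would, in place of code of your own. Each camera call takes 0.05 s, during which the arm holds its last target. There are 200 camera calls.

TASK

Put the bench in order: stand the amber jar upright in its round wooden holder, lay the sanding block flat in the larger oblong tray and stand the tape measure in the smaller one, each lengthwise and down on the tray's floor, and seat on the blue stud plate the faceplate whose holes fit its studs, hub up and flat on the plate. Leave the other faceplate where it lies.

Things in the scene. Friction and masses are not known exactly. Their poses are not given: they have to be found in the camera images.
- amber_jar: Amber jar with a black screw cap, 46 mm across, 59 mm high (body up to 45 mm, then the cap), standing upright, 0.2 kg. Origin: centre of its underside; z up.
- sanding_block: Cork sanding block wrapped in red-brown abrasive paper, 62 (x) by 107 (y) by 27 mm (z), lying flat, 0.09 kg; can be gripped across its 60 mm width (x), along which it is square-sided. Origin: centre of its underside; y is its long axis, z up.
- tape_measure: Yellow and black tape measure, 42 (x) by 75 (y) by 65 mm (z), standing upright with rounded top corners, 0.28 kg; the gripped case is 38 mm thick along x. Origin: centre of its underside; y is its long axis, z up.
- faceplate_four: Bare metal lathe faceplate, hub upward, 0.35 kg: a disc 96 mm across, 10 mm thick, with four through holes of 18 mm diameter evenly spaced 32 mm from its centre, and a round hub 34 mm across (38 mm in its lowest 6 mm) rising to 54 mm above the underside, with a black bore on top. Take it by the hub. Origin: centre of the underside; z up; the first hole on +x, the others every 90 degrees.
- faceplate_three: Bare metal lathe faceplate, hub upward, 0.35 kg: a disc 96 mm across, 10 mm thick, with three through holes of 18 mm diameter evenly spaced 32 mm from its centre, and a round hub 34 mm across (38 mm in its lowest 6 mm) rising to 54 mm above the underside, with a black bore on top. Take it by the hub. Origin: centre of the underside; z up; the first hole on +x, the others every 120 degrees.
- jar_coaster: Round holder of pale wood, 82 mm across, with an orange disc the size of the jar's foot in it: a recess 66 mm across, its floor 6 mm above the bench, inside a lip whose top is 12 mm above the bench. Place of the amber jar. Origin: centre of the underside; z up. Fixed to the bench.
- block_tray: Larger oblong tray of brown wood with a cork-coloured rectangle the size of the sanding block in it: outside 88 (x) by 133 (y) mm, recess 78 by 123 mm, floor 5 mm and lip 11 mm above the bench. Place of the sanding block, its long side along the tray's, either way round. Origin: centre of the underside; y is its long axis, z up. Fixed to the bench.
- tape_tray: Smaller oblong tray of grey plastic with a yellow rectangle the size of the tape measure's foot in it: outside 68 (x) by 101 (y) mm, recess 58 by 91 mm, floor 5 mm and lip 11 mm above the bench. Place of the tape measure, its long side along the tray's, either way round. Origin: centre of the underside; y is its long axis, z up. Fixed to the bench.
- stud_plate: Blue plate, round, 112 mm across, 10 mm thick with four steel studs, 6 mm thick and 16 mm tall above the plate (last 4 mm tapered), evenly spaced 32 mm from its centre. The fitting faceplate lies with its underside on the plate, the studs through its holes with 6 mm to spare all round. Origin: centre of the underside; z up; first stud on +x, the others every 90 degrees. Fixed to the bench.
There are look-alikes about, which are no part of the job. What is shaped like the faceplate_four but green or pink is not meant.

How it is judged:
At the end, for the whole second after the job is handed in: At rest: jar upright on its holder's floor within 14 mm of centre; block and tape level on their trays' floors within 15 mm, 0.25 rad of lengthwise; four-hole faceplate on the studs, hub up, centre within 10 mm, underside within 2.5 mm of the plate; three-hole faceplate within 30 mm of its start (horizontal distance between amber_jar and jar_coaster below 0.014 m and z of amber_jar in the frame of jar_coaster below 0.0085 m and angle between amber_jar's own z axis and vertical below 0.1 rad and linear speed of each of amber_jar, sanding_block, tape_measure, faceplate_four, faceplate_three below 0.02 m/s and horizontal distance between sanding_block and block_tray below 0.015 m and z of sanding_block in the frame of block_tray below 0.0075 m and angle between sanding_block's own z axis and vertical below 0.08 rad and angle between the y axis of sanding_block and the y axis of block_tray, either way round below 0.25 rad and horizontal distance between tape_measure and tape_tray below 0.015 m and z of tape_measure in the frame of tape_tray below 0.0075 m and angle between tape_measure's own z axis and vertical below 0.12 rad and angle between the y axis of tape_measure and the y axis of tape_tray, either way round below 0.25 rad and horizontal distance between faceplate_four and stud_plate below 0.01 m and z of faceplate_four in the frame of stud_plate below 0.0125 m and angle between faceplate_four's own z axis and vertical below 0.05 rad and distance of faceplate_three from where it was at the start of the episode below 0.03 m); the robot touches nothing.
It fails at once if the three-hole faceplate is moved away (distance of faceplate_three from where it was at the start of the episode above 0.03 m).
It also fails if it takes over 102 s, if anything falls off the work surface, if the arm or the gripper's body presses on something with over 40 N, if the wrist force passes 120 N, or if a joint passes its speed limit or range.

## Working session

There is one attempt and no reset: what is moved stays moved. The work goes in short steps, Python scripts to look and compute and a tool call to move; the robot and the scene stay as the last step left them, time stands still between calls to the robot, and variables do not carry over. Pictures are saved under pics/ and viewed, at most 14 in all, crops included, and the job is handed in when it is done.

Besides the shell and the picture viewer there is one more tool, called after ">>>" as name(argument=value, ...), one argument or row to a line, values as JSON. servo_tool: Moves the arm, as the interface text tells. Its arguments: {"type":"object","properties":{"hand":{"type":"array","items":{"type":"number"}},"delta_pos":{"type":"array","items":{"type":"array","items":{"type":"number"}}},"twist":{"type":"array","items":{"type":"number"}},"grip_force":{"type":"number"}},"required":["hand","delta_pos","twist"]}

```bash
mkdir -p pics
cat > h.py <<'E'
import numpy as np, cv2
from cell import observe, vision, arm
from scipy.spatial.transform import Rotation as R
def rot(a):
    a=np.array(a,float)
    if a.shape==(3,3): return a
    if a.size==3: return R.from_rotvec(a).as_matrix()
    return R.from_quat(a).as_matrix()
def cloud(p):
    d=p["depth"]; v,u=np.indices(d.shape)
    c=np.stack([(u-p["cx"])/p["fx"]*d,-(v-p["cy"])/p["fy"]*d,-d],-1)
    w=c@rot(p["attitude"]).T+np.array(p["eye"])
    w[d==0]=np.nan
    return w
def save(p,n): cv2.imwrite("pics/"+n+".png",p["pixels"][...,::-1])
E
python3 - <<'E'
from h import *
print(observe())
names="amber_jar sanding_block tape_measure faceplate_four faceplate_three jar_coaster block_tray tape_tray stud_plate".split()
for c in ("top","scene"):
    p=vision.capture(c); save(p,c+"0"); np.save(c+"0.npy",p,allow_pickle=True)
    print(c,{k:p[k] for k in p if k not in("pixels","depth")})
    w=cloud(p)
    for n in names:
        for o in vision.spot_in(p,n)[:5]:
            l,t,a,b=o["extent"]; u,v=int(l+a/2),int(t+b/2)
            print(n,round(o["confidence"],2),[round(x) for x in o["extent"]],w[min(v,383),min(u,511)].round(3))
E
```

```text
{'t': 0.0, 'joint_positions': array([-1.08139223e+00,  3.85580077e-01,  6.62754456e-03, -4.87472088e-04,
       -1.19400711e+00, -2.58598895e-01]), 'joint_vel': array([ 7.86019856e-04, -1.34836658e-03, -2.92644134e-03, -8.86486856e-05,
       -2.82335266e-03,  2.15940654e-03]), 'joint_efforts': array([-5.95526526e-04, -3.92289197e+01,  1.88396466e+01,  4.18595821e+00,
       -4.54831752e-03,  4.45875401e-06]), 'ee_pos': array([ 0.14290225, -0.60800965,  0.3028096 ]), 'eef_rot': array([ 0.36142053, -3.12036089, -0.00342283]), 'contact_force': array([-0.13574659, -0.680579  , -0.26727307]), 'moment': array([-0.01703488,  0.02557945, -0.03698394]), 'grasp_force': 0.0, 'gripper_width': 0.08512097381970138}
top {'fx': 371.2006599281962, 'fy': 371.2006599281962, 'cx': 251.49257862049896, 'cy': 189.09404325974964, 'eye': array([ 0.35962704, -0.01453205,  1.16360518]), 'attitude': array([ 0.11858398, -0.12762414, -1.54403003]), 'shot': 1}
amber_jar 0.51 [339, 233, 18, 11] [ 0.395 -0.305  0.058]
sanding_block 0.85 [278, 200, 39, 29] [ 0.466 -0.161  0.024]
tape_measure 0.76 [178, 195, 23, 22] 
[... 603 characters left out ...]
e': array([ 0.36548709, -0.94547034, -2.24606531]), 'shot': 2}
amber_jar 0.76 [335, 144, 19, 22] [ 0.395 -0.304  0.04 ]
sanding_block 0.66 [274, 155, 34, 37] [ 0.467 -0.16   0.026]
tape_measure 0.72 [180, 227, 36, 28] [0.466 0.181 0.058]
tape_measure 0.2 [178, 158, 39, 33] [0.66  0.005 0.016]
faceplate_four 0.9 [258, 98, 31, 25] [ 0.685 -0.345  0.027]
faceplate_four 0.69 [316, 178, 41, 31] [ 0.334 -0.184  0.023]
faceplate_three 0.88 [298, 117, 29, 23] [ 0.549 -0.368  0.017]
jar_coaster 0.94 [221, 191, 37, 25] [0.507 0.001 0.007]
block_tray 0.8 [145, 276, 72, 70] [0.388 0.306 0.005]
tape_tray 0.86 [128, 202, 40, 38] [0.635 0.196 0.004]
stud_plate 0.71 [236, 135, 35, 26] [ 0.628 -0.187  0.006]
```

Run:
```python
import numpy as np,cv2
p=np.load("top0.npy",allow_pickle=True).item()["pixels"][...,::-1]
cv2.imwrite("pics/top_c.png",cv2.resize(p[110:290,110:390],None,fx=2.85,fy=2.85,interpolation=cv2.INTER_CUBIC))
```

```text
(no output)
```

View pics/top_c.png

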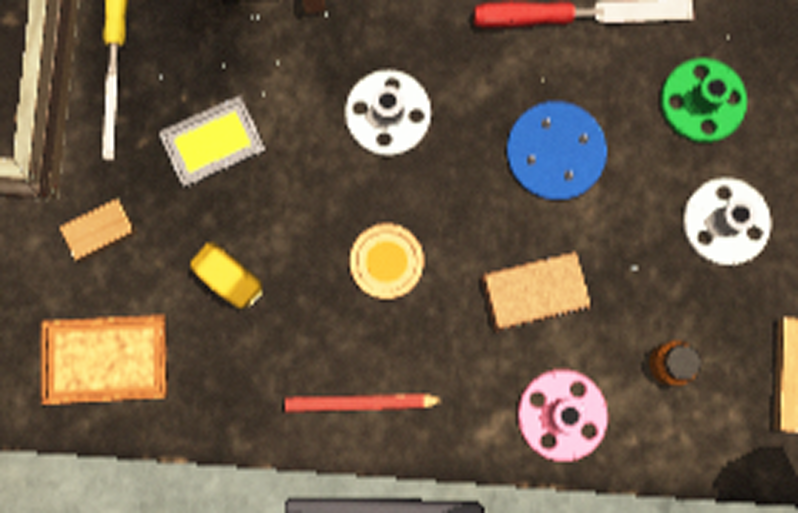

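View pics/scene0.png

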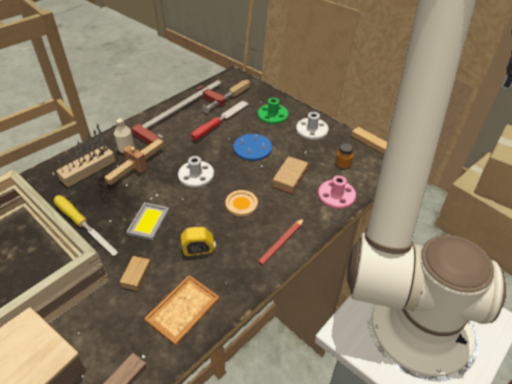

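Candidates (full top picture px): faceplate_four – bare metal, four holes (246,149); look-alikes: three-hole (365,187), green (357,146), pink (307,256). Block: large cork (298,212), versus the small wood offcut (144,190). Jar (348,238), tape (189,206). Measuring poses now.

```bash
cat >> h.py <<'E'
def rect(w,m):
    "min-area rect in mm of world xy of mask: centre, (long,short), yaw of long axis deg"
    q=(w[m][:,:2]*1000).astype(np.float32)
    b=cv2.boxPoints(cv2.minAreaRect(q)); e=[b[1]-b[0],b[2]-b[1]]; e.sort(key=np.linalg.norm)
    return b.mean(0).round(1), [round(float(np.linalg.norm(x)),1) for x in e[::-1]], round(float(np.degrees(np.arctan2(e[1][1],e[1][0]))%180),1), int(m.sum())
E
python3 - <<'E'
from h import *
for c in ("top","scene"):
    p=np.load(c+"0.npy",allow_pickle=True).item(); w=cloud(p); x,y,z=w[...,0],w[...,1],w[...,2]
    hsv=cv2.cvtColor(p["pixels"],cv2.COLOR_RGB2HSV)
    def near(cx,cy,r,a,b): return (np.hypot(x-cx,y-cy)<r)&(z>a)&(z<b)
    print(c,"bench z",np.nanmedian(z[near(.43,0,.05,-.05,.05)]))
    print("block",rect(w,near(.466,-.161,.08,.019,.04)))
    print("tape top",rect(w,near(.475,.17,.08,.055,.08)),"all",rect(w,near(.475,.17,.08,.02,.08)))
    print("jar cap",rect(w,near(.395,-.305,.05,.05,.08)), "body",rect(w,near(.395,-.305,.05,.015,.08)))
    for n,a in (("four",(.66,.004)),("three",(.55,-.36))): print(n,"hub",rect(w,near(*a,.06,.045,.08)),"disc",rect(w,near(*a,.08,.006,.016)))
    print("coaster",rect(w,near(.505,.003,.07,.004,.02)))
    print("btray",rect(w,near(.389,.304,.1,.004,.02)))
    print("ttray",rect(w,near(.636,.198,.08,.004,.02)))
    print("ttray yellow",rect(w,near(.636,.198,.08,-.01,.02)&(hsv[...,0]>22)&(hsv[...,0]<38)&(hsv[...,1]>120)))
    blue=(hsv[...,0]>95)&(hsv[...,0]<125)&(hsv[...,1]>120)
    print("plate",rect(w,near(.63,-.19,.1,-.01,.02)&blue))
E
```

```text
top bench z 0.00026849617522617386
block (array([ 472.4, -164.3], dtype=float32), [105.1, 60.2], 105.7, 660)
tape top (array([481.1, 174.4], dtype=float32), [51.8, 37.8], 47.8, 204) all (array([480.6, 171.9], dtype=float32), [73.0, 41.1], 51.1, 322)
jar cap (array([ 397.5, -311.4], dtype=float32), [34.9, 34.4], 135.1, 125) body (array([ 397.6, -308.5], dtype=float32), [45.0, 38.6], 12.6, 208)
four hub (array([670.4,   1.5], dtype=float32), [31.6, 31.5], 9.1, 94) disc (array([671.2,   3.4], dtype=float32), [96.5, 95.0], 72.7, 459)
three hub (array([ 555.3, -376.1], dtype=float32), [33.4, 32.2], 132.2, 103) disc (array([ 564.2, -375.7], dtype=float32), [108.7, 93.6], 3.7, 487)
coaster (array([512.4,   1.4], dtype=float32), [134.4, 98.5], 86.5, 514)
btray (array([391.1, 307.4], dtype=float32), [187.0, 183.4], 170.9, 1103)
ttray (array([636.5, 200.9], dtype=float32), [150.7, 134.4], 170.0, 596)
ttray yellow (array([635.1, 198.7], dtype=float32), [75.3, 42.5], 116.7, 296)
plate (array([ 634.7, -187.1], dtype=float32), [113.2, 109.6], 135.6, 909)
scene bench z -0.0006666661888123926
block 
[... 309 characters left out ...]
], dtype=float32), [43.6, 41.8], 47.5, 295)
four hub (array([671.6,   1.3], dtype=float32), [35.5, 33.1], 114.7, 109) disc (array([669.1,   3.3], dtype=float32), [95.1, 88.7], 53.6, 440)
three hub (array([ 556.3, -376.5], dtype=float32), [33.5, 31.3], 133.3, 81) disc (array([ 554.6, -374.6], dtype=float32), [95.4, 93.9], 39.3, 330)
coaster (array([507.4,  -0.9], dtype=float32), [88.2, 80.4], 7.2, 573)
btray (array([400.7, 307.1], dtype=float32), [155.1, 154.4], 26.7, 1803)
ttray (array([631., 194.], dtype=float32), [105.5, 79.2], 117.9, 688)
ttray yellow (array([636.2, 194.5], dtype=float32), [78.0, 43.0], 118.3, 383)
plate (array([ 637.8, -195.1], dtype=float32), [126.3, 108.5], 125.0, 710)
```

Run:
```python
from h import *
for c in ("top","scene"):
    p=np.load(c+"0.npy",allow_pickle=True).item(); w=cloud(p); x,y,z=w[...,0],w[...,1],w[...,2]
    hsv=cv2.cvtColor(p["pixels"],cv2.COLOR_RGB2HSV).astype(int); H,S,V=hsv[...,0],hsv[...,1],hsv[...,2]
    def near(cx,cy,r,a=-.02,b=.03): return (np.hypot(x-cx,y-cy)<r)&(z>a)&(z<b)
    wood=(S>70)&(V>110)&(H>3)&(H<30)
    print("coaster",rect(w,near(.507,0,.06)&wood))
    print("btray",rect(w,near(.391,.306,.09)&wood))
    g=near(.635,.198,.07)&(V>120); print("ttray",rect(w,g))
    blue=(H>95)&(H<125)&(S>120)
    pl=near(.635,-.19,.075)&blue
    pts=np.argwhere(pl)[:,::-1].astype(np.int32); hull=cv2.convexHull(pts)
    # ellipse fit of hull at plate top z=.01 
    u,v=hull[:,0].mean(0) if 0 else cv2.fitEllipse(hull)[0]
    print("plate",rect(w,pl), "ellipse px",round(u,1),round(v,1))
    m=np.zeros(z.shape,np.uint8); cv2.fillConvexPoly(m,hull,1); m=cv2.erode(m,np.ones((3,3),np.uint8))
    # rays -> plane
    def plane(u,v,h):
        d=rot(p["attitude"])@np.array([(u-p["cx"])/p["fx"],-(v-p["cy"])/p["fy"],-1]); e=np.array(p["eye"]); return (e+d*(h-e[2])/d[2])[:2]*1000
    print(" centre",plane(u,v,.01).round(1))
    s=(m>0)&~((S>150)&(H>95)&(H<125)); n,l,st,ce=cv2.connectedComponentsWithStats(s.astype(np.uint8),connectivity=8)
    for i in range(1,n):print("  stud",st[i,4],plane(*ce[i],.018).round(1))
    for n_,cc in(("four",(.670,.002)),("three",(.556,-.376))):
        d=near(*cc,.05,-.02,.08)&(V<90); n,l,st,ce=cv2.connectedComponentsWithStats(d.astype(np.uint8))
        for i in range(1,n):
            if st[i,4]>3: print(" ",n_,st[i,4],plane(*ce[i],.008).round(1))
```

```text
coaster (array([504.6,  -0.6], dtype=float32), [84.6, 82.0], 160.1, 559)
btray (array([390.5, 305.3], dtype=float32), [138.7, 91.4], 94.8, 1300)
ttray (array([636.6, 199.2], dtype=float32), [100.0, 75.2], 116.6, 668)
plate (array([ 634.7, -187.1], dtype=float32), [113.2, 109.6], 135.6, 909) ellipse px 304.8 162.3
 centre [ 633.1 -187. ]
  stud 13 [ 661.2 -174.2]
  stud 15 [ 644.8 -216. ]
  stud 11 [ 619.7 -158.3]
  stud 12 [ 602.9 -199.6]
  four 7 [707.4  -1.8]
  four 23 [686.6   3. ]
  four 15 [677.1  33.9]
  four 19 [666.6   2.5]
  four 12 [670.1 -29.1]
  four 42 [630.3   1.1]
  four 13 [641.7   5.8]
  three 12 [ 589.5 -373.6]
  three 4 [ 581.3 -333.2]
  three 34 [ 535.2 -335. ]
  three 30 [ 555.4 -372.7]
  three 23 [ 565.7 -392.6]
  three 14 [ 539.5 -351.4]
  three 14 [ 545.  -406.6]
  three 6 [ 507.1 -371.8]
coaster (array([508.5,  -9.8], dtype=float32), [101.7, 86.5], 134.4, 724)
btray (array([395., 297.], dtype=float32), [142.7, 99.7], 94.4, 2639)
ttray (array([641.5, 192.2], dtype=float32), [117.3, 78.8], 117.3, 902)
plate (array([ 637.8, -195.1], dtype=float32), [126.3, 108.5], 125.0, 710) ellipse px 252.2 146.7
 centre [ 630.3 -186.4]
  stud 25 [ 644.2 -216.9]
  stud 31 [ 662.9 -177.2]
  stud 33 [ 603.9 -202.6]
  stud 30 [ 620.4 -160.7]
  four 11 [715.2 -34.3]
  four 14 [6.162e+02 4.000e-01]
  four 10 [653.4  53.9]
  four 6 [629.6  42.1]
  three 4 [ 592.5 -435.8]
  three 5 [ 562.4 -321.6]
  three 9 [ 537.6 -321.4]
```

```bash
cat >> h.py <<'E'
def go(*ts):
    "for each target (x,y,z mm, closing-axis yaw deg or None) print delta_pos mm in present tool axes and twist"
    s=observe(); M=rot(s["eef_rot"]); p=np.array(s["ee_pos"])*1000
    yaw=np.degrees(np.arctan2(M[1,1],M[0,1]))
    print("t",round(s["t"],2),"tcp",p.round(1),"yaw",round(yaw,1),"zax",M[:,2].round(4),"j6",round(s["joint_positions"][5],2),"w",round(s["gripper_width"]*1000,1),"F",np.round(s["contact_force"],1))
    for x,y,z,a in ts:
        tw=0 if a is None else -((a-yaw+90)%180-90)
        print((x,y,z,a),"->",(M.T@(np.array([x,y,z])-p)).round(1),"twist",round(tw,1))
E
python3 - <<'E'
from h import *
go((398,-310,200,None),(398,-310,86,None))
E
```

```text
t 1.0 tcp [ 143.  -608.4  304. ] yaw 103.2 zax [ 1.e-04 -1.e-04 -1.e+00] j6 -0.26 w 85.3 F [0.7 0.2 0.3]
(398, -310, 200, None) -> [-316.5  232.2  104. ] twist 0
(398, -310, 86, None) -> [-316.5  232.2  218. ] twist 0
```

>>> servo_tool(
  hand=[100,100,100,100,100,100,100,100,100,100,100,100,100],
  delta_pos=[
    [-30,22,10],
    [-60,44,20],
    [-90,66,30],
    [-120,88,40],
    [-150,110,50],
    [-180,132,60],
    [-210,154,70],
    [-240,176,80],
    [-270,198,90],
    [-300,220,100],
    [-316.5,232,104],
    [-316.5,232,104],
    [-316.5,232,104],
  ],
  twist=[0,0,0,0,0,0,0,0,0,0,0,0,0],
  grip_force=40,
)

```text
t: 2.08
ee_pos: [0.3987, -0.3094, 0.1998]
eef_rot: [0.366, -3.12, -0.0]
contact_force: [0.3, 0.1, 0.3]
gripper_width: 0.0855
grasp_force: 0.0
```

Run:
```python
from h import *
p=vision.capture("wrist"); save(p,"w1"); w=cloud(p); x,y,z=w[...,0],w[...,1],w[...,2]
def near(cx,cy,r,a,b): return (np.hypot(x-cx,y-cy)<r)&(z>a)&(z<b)
print("cap",rect(w,near(.398,-.311,.05,.052,.075)),"all",rect(w,near(.398,-.311,.05,.015,.07)))
M=rot(observe()["eef_rot"]); print("cam in tool",M.T@(np.array(p["eye"])-observe()["ee_pos"]))
go((398,-310,86,None))
```

```text
cap (array([ 399.3, -314. ], dtype=float32), [36.8, 36.4], 141.0, 1827) all (array([ 397.3, -313.4], dtype=float32), [45.6, 41.2], 81.6, 2733)
cam in tool [ 0.06752411  0.00062435 -0.07078837]
t 2.13 tcp [ 398.3 -310.1  200.1] yaw 103.3 zax [ 0.e+00 -2.e-04 -1.e+00] j6 -1.0 w 85.5 F [-0.1 -0.6  0. ]
(398, -310, 86, None) -> [2.000e-01 1.000e-01 1.141e+02] twist 0
```

View pics/w1.png

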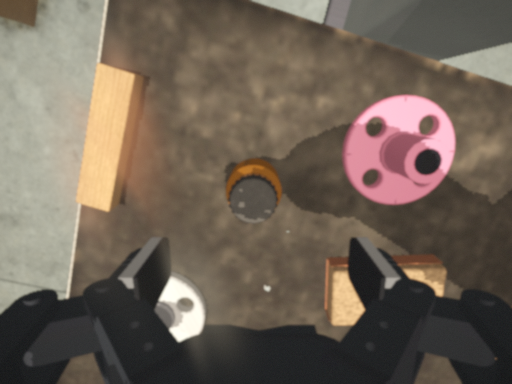

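>>> servo_tool(
  hand=[100,100,100,100,100,60,40,30,30,30,30,30,30],
  delta_pos=[
    [0.7,-2.9,30],
    [0.7,-2.9,65],
    [0.7,-2.9,95],
    [0.7,-2.9,114],
    [0.7,-2.9,114],
    [0.7,-2.9,114],
    [0.7,-2.9,114],
    [0.7,-2.9,114],
    [0.7,-2.9,114],
    [0.7,-2.9,114],
    [0.7,-2.9,114],
    [0.7,-2.9,114],
    [0.7,-2.9,114],
  ],
  twist=[0,0,0,0,0,0,0,0,0,0,0,0,0],
  grip_force=40,
)

```text
t: 3.22
ee_pos: [0.399, -0.3138, 0.0879]
eef_rot: [-0.362, 3.117, -0.004]
contact_force: [-0.9, -1.2, 6.3]
gripper_width: 0.0447
grasp_force: 41.0
```

Run:
```python
from h import *
go((398,-313,150,None),(505,-0.5,150,None),(505,-.5,92,None))
```

```text
t 3.22 tcp [ 399.  -313.8   87.9] yaw 103.3 zax [ 0.0035 -0.002  -1.    ] j6 -0.99 w 44.7 F [-0.9 -1.2  6.3]
(398, -313, 150, None) -> [  0.6   0.9 -62.1] twist 0
(505, -0.5, 150, None) -> [-175.2  280.5  -62.4] twist 0
(505, -0.5, 92, None) -> [-175.   280.7   -4.4] twist 0
```

>>> servo_tool(
  hand=[30,30,30,30,30,30,30,30,30,30,30,30,30,30,30,30,30,30],
  delta_pos=[
    [0,0,-30],
    [0,0,-62],
    [-18,28,-62],
    [-36,56,-62],
    [-55,88,-62],
    [-74,118,-62],
    [-92,148,-62],
    [-111,178,-62],
    [-130,208,-62],
    [-148,237,-62],
    [-165,264,-62],
    [-174,279,-62],
    [-175,280.5,-62],
    [-175,280.5,-62],
    [-175,280.5,-45],
    [-175,280.5,-30],
    [-175,280.5,-20],
    [-175,280.5,-20],
  ],
  twist=[0,0,0,0,0,0,0,0,0,0,0,0,0,0,0,0,0,0],
)

```text
t: 4.72
ee_pos: [0.5024, -0.0014, 0.104]
eef_rot: [0.358, -3.116, 0.001]
contact_force: [0.4, -0.3, -2.2]
gripper_width: 0.0451
grasp_force: 42.0
```

Run:
```python
from h import *
p=vision.capture("wrist"); save(p,"w2"); w=cloud(p); x,y,z=w[...,0],w[...,1],w[...,2]
hsv=cv2.cvtColor(p["pixels"],cv2.COLOR_RGB2HSV).astype(int); H,S,V=hsv[...,0],hsv[...,1],hsv[...,2]
wood=(S>70)&(V>110)&(H>3)&(H<30)&(np.hypot(x-.507,y)<.06)&(z>.002)&(z<.016)
print("coaster",rect(w,wood))
cap=(np.hypot(x-.505,y)<.05)&(z>.05)&(S<80); print("cap",rect(w,cap),np.nanmax(z[cap]) if cap.any() else 0)
go((505,-.5,93,None))
```

```text
coaster (array([490.5, -15. ], dtype=float32), [101.8, 60.0], 110.3, 3714)
cap (array([500.7,  -1.1], dtype=float32), [99.9, 37.8], 103.5, 37927) 0.133223625166904
t 4.77 tcp [503.2  -1.1 105.1] yaw 103.1 zax [-2.9e-03 -9.0e-04 -1.0e+00] j6 -1.66 w 45.1 F [ 0.5 -0.5 -1.2]
(505, -0.5, 93, None) -> [-1.9  0.2 12.1] twist 0
```

View pics/w2.png

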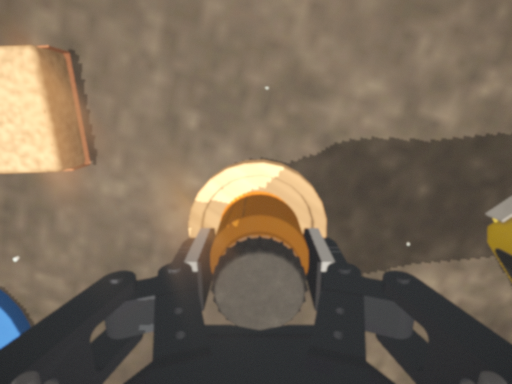

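>>> servo_tool(
  hand=[30,30,30,40,60,75,75,75,75,75,100,100],
  delta_pos=[
    [-1.9,0,6],
    [-1.9,0,12],
    [-1.9,0,12.5],
    [-1.9,0,12.5],
    [-1.9,0,12.5],
    [-1.9,0,12.5],
    [-1.9,0,12.5],
    [-1.9,0,-10],
    [-1.9,0,-45],
    [-1.9,0,-85],
    [-1.9,0,-85],
    [-1.9,0,-85],
  ],
  twist=[0,0,0,0,0,0,0,0,0,0,0,0],
)

```text
t: 5.77
ee_pos: [0.5071, 0.0007, 0.1935]
eef_rot: [-0.361, 3.115, 0.002]
contact_force: [0.2, -0.8, -1.0]
gripper_width: 0.0849
grasp_force: 0.0
```

Run:
```python
from h import *
p=vision.capture("wrist"); save(p,"w3"); w=cloud(p); x,y,z=w[...,0],w[...,1],w[...,2]
hsv=cv2.cvtColor(p["pixels"],cv2.COLOR_RGB2HSV).astype(int); H,S,V=hsv[...,0],hsv[...,1],hsv[...,2]
n=(np.hypot(x-.507,y)<.055)
print("coaster lip",rect(w,n&(z>.009)&(z<.018)&(V>100)),"cap",rect(w,n&(z>.055)&(z<.08)),np.nanmedian(z[n&(z>.055)&(z<.08)]))
go((671,1.4,200,83.7))
```

```text
coaster lip (array([502.3,  -2.7], dtype=float32), [80.7, 76.2], 106.9, 2057) cap (array([5.073e+02, 4.000e-01], dtype=float32), [37.2, 36.7], 156.7, 2085) 0.0661590952567116
t 5.82 tcp [5.059e+02 5.000e-01 1.917e+02] yaw 103.2 zax [ 0.0018  0.001  -1.    ] j6 -1.66 w 85.1 F [ 0.5 -0.3  0.4]
(671, 1.4, 200, 83.7) -> [-160.9  -36.8   -8. ] twist 19.5
```

>>> servo_tool(
  hand=[100,100,100,100,100,100,100],
  delta_pos=[
    [-35,-8,-8],
    [-70,-17,-8],
    [-105,-26,-8],
    [-140,-34,-8],
    [-161,-37,-8],
    [-161,-37,-8],
    [-161,-37,-8],
  ],
  twist=[0,0,0,0,0,0,0],
)

```text
t: 6.4
ee_pos: [0.6708, 0.0011, 0.1956]
eef_rot: [0.36, -3.116, 0.0]
contact_force: [-1.1, 0.3, -0.6]
gripper_width: 0.0852
grasp_force: 0.0
```

Run:
```python
from h import *
p=vision.capture("wrist"); save(p,"w4"); np.save("w4.npy",p,allow_pickle=True); w=cloud(p); x,y,z=w[...,0],w[...,1],w[...,2]
n=(np.hypot(x-.671,y-.002)<.06)
print("hub",rect(w,n&(z>.048)&(z<.07)),"disc",rect(w,n&(z>.006)&(z<.016)))
# ray-plane view of disc top: rectify 1mm grid -> 4 px/mm
A=rot(p["attitude"]); e=np.array(p["eye"])
g=np.stack(np.meshgrid(np.arange(-60,60,.25),np.arange(-60,60,.25)),-1)/1000
P=np.concatenate([np.array([.671,.002])+g,np.full(g.shape[:2]+(1,),.010)],-1); c=(P-e)@A
u=(p["cx"]+p["fx"]*c[...,0]/-c[...,2]).astype(np.float32); v=(p["cy"]-p["fy"]*c[...,1]/-c[...,2]).astype(np.float32)
im=cv2.remap(p["pixels"],u,v,cv2.INTER_LINEAR); cv2.imwrite("pics/rect4.png",im[...,::-1])
go((671,1.4,92,None))
```

```text
hub (array([6.731e+02, 6.000e-01], dtype=float32), [33.4, 33.1], 54.9, 1562) disc (array([6.731e+02, 2.000e-01], dtype=float32), [95.2, 95.0], 104.7, 5824)
t 6.45 tcp [670.1   1.  196.3] yaw 103.2 zax [-4.9e-03 -6.0e-04 -1.0e+00] j6 -1.58 w 85.2 F [-0.7 -0.6 -0.1]
(671, 1.4, 92, None) -> [-1.500e+00  1.000e-01  1.043e+02] twist 0
```

View pics/rect4.png

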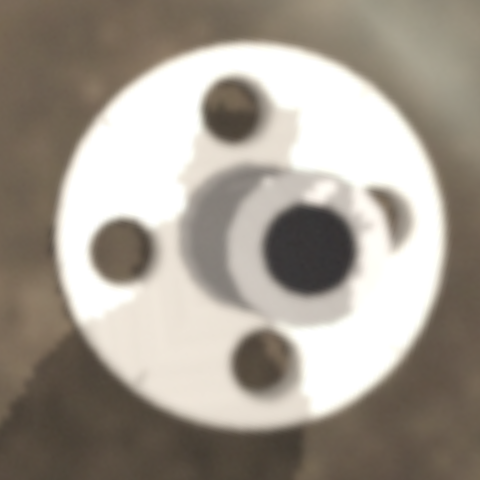

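The rectified crop shows the bare-metal plate with four holes at (234,109), (122,250), (265,361), (390,220), pattern ≈ −6.5°: the right one. Grasping it.

>>> servo_tool(
  hand=[100,100,100,100,100,60,40,20,20,20,20,20,20],
  delta_pos=[
    [-2.7,-1.2,30],
    [-2.7,-1.2,65],
    [-2.7,-1.2,95],
    [-2.7,-1.2,104],
    [-2.7,-1.2,104],
    [-2.7,-1.2,104],
    [-2.7,-1.2,104],
    [-2.7,-1.2,104],
    [-2.7,-1.2,104],
    [-2.7,-1.2,104],
    [-2.7,-1.2,104],
    [-2.7,-1.2,104],
    [-2.7,-1.2,104],
  ],
  twist=[0,0,0,0,0,0,0,0,0,0,0,0,0],
  grip_force=70,
)

```text
t: 7.53
ee_pos: [0.6751, 0.0009, 0.0971]
eef_rot: [-0.362, 3.117, 0.0]
contact_force: [-1.6, 1.0, 6.4]
gripper_width: 0.0321
grasp_force: 69.8
```

Run:
```python
from h import *
go((673.4,.5,150,None),(632.5,-187,150,133.3))
```

```text
t 7.53 tcp [675.1   0.9  97.1] yaw 103.3 zax [ 3.3e-03  4.0e-04 -1.0e+00] j6 -1.58 w 32.1 F [-1.6  1.   6.4]
(673.4, 0.5, 150, None) -> [  1.6  -0.  -52.9] twist 0
(632.5, -187, 150, 133.3) -> [  84.4 -173.1  -53.1] twist -30.0
```

>>> servo_tool(
  hand=[20,20,20,20,20,20,20,20,20,20,20,20],
  delta_pos=[
    [0,0,-25],
    [0,0,-53],
    [13,-29,-53],
    [28,-58,-53],
    [42,-87,-53],
    [56,-116,-53],
    [70,-145,-53],
    [82,-168,-53],
    [84.4,-173,-53],
    [84.4,-173,-53],
    [84.4,-173,-53],
    [84.4,-173,-53],
  ],
  twist=[0,0,-5,-10,-15,-20,-25,-30,-30,-30,-30,-30],
)

```text
t: 8.53
ee_pos: [0.6317, -0.1861, 0.1475]
eef_rot: [1.157, -2.92, -0.001]
contact_force: [-0.1, 0.3, -3.4]
gripper_width: 0.0315
grasp_force: 70.1
```

```bash
cat >> h.py <<'E'
def rectify(p,cx,cy,h,half=60,s=4):
    A=rot(p["attitude"]); e=np.array(p["eye"]); r=np.arange(-half,half,1/s)
    g=np.stack(np.meshgrid(r,r),-1)/1000
    P=np.concatenate([np.array([cx,cy])/1000+g,np.full(g.shape[:2]+(1,),h/1000)],-1); c=(P-e)@A
    u=(p["cx"]+p["fx"]*c[...,0]/-c[...,2]).astype(np.float32); v=(p["cy"]-p["fy"]*c[...,1]/-c[...,2]).astype(np.float32)
    return cv2.remap(p["pixels"],u,v,cv2.INTER_LINEAR)
E
python3 - <<'E'
from h import *
p=vision.capture("wrist"); np.save("w5.npy",p,allow_pickle=True); s=vision.capture("scene"); np.save("s5.npy",s,allow_pickle=True)
go((632.5,-187,125,133.3),(632.5,-187,107,133.3))
cv2.imwrite("pics/w5.png",np.hstack([p["pixels"][...,::-1][:,100:460],cv2.resize(s["pixels"][80:220,190:330],(384,384))[...,::-1]]))
w=cloud(p);x,y,z=w[...,0],w[...,1],w[...,2]
n=np.hypot(x-.632,y+.187)<.08
d=n&(z>.05)&(z<.075)&(p["pixels"].min(-1)>130); print("disc",rect(w,d),np.nanmedian(z[d]))
E
```

```text
t 8.63 tcp [ 631.9 -185.7  147.7] yaw 133.3 zax [-2.e-04  3.e-04 -1.e+00] j6 -0.77 w 31.7 F [-0.6  1.2 -4. ]
(632.5, -187, 125, 133.3) -> [ 0.4 -1.4 22.7] twist -0.0
(632.5, -187, 107, 133.3) -> [ 0.4 -1.4 40.7] twist -0.0
disc (array([ 629.7, -188.6], dtype=float32), [94.0, 92.2], 177.1, 10090) 0.06134159086549823
```

View pics/w5.png

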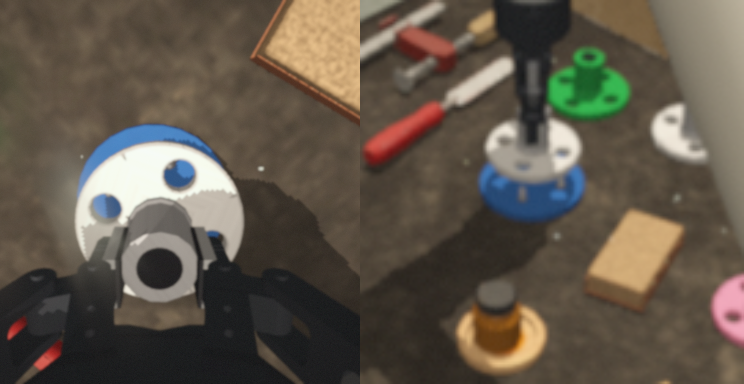

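Run:
```python
from h import *
p=np.load("w5.npy",allow_pickle=True).item()
w=cloud(p);x,y,z=w[...,0],w[...,1],w[...,2]
n=(np.hypot(x-.632,y+.187)<.05)&(np.hypot(x-.632,y+.187)>.022)&(z>.052)&(z<.07)&(p["pixels"].min(-1)>130)
a=np.c_[x[n],y[n],np.ones(n.sum())]; print("tilt",np.linalg.lstsq(a,z[n],rcond=None)[0],n.sum())
hsv=cv2.cvtColor(p["pixels"],cv2.COLOR_RGB2HSV)
b=((hsv[...,0]>95)&(hsv[...,0]<125)&(hsv[...,1]>120)).astype(np.uint8)
k,l,st,ce=cv2.connectedComponentsWithStats(b)
A=rot(p["attitude"]);e=np.array(p["eye"])
for i in range(1,k):
    if st[i,4]>60:
        u,v=ce[i]; d=A@np.array([(u-p["cx"])/p["fx"],-(v-p["cy"])/p["fy"],-1])
        q=(e+d*(.0613-e[2])/d[2])[:2]*1000
        print(st[i,4],ce[i].round(),q.round(1),"rel tcp",(q-[631.9,-185.7]).round(1),round(np.degrees(np.arctan2(q[1]+185.7,q[0]-631.9)),1))
```

```text
tilt [-0.0026872   0.00423834  0.06365889] 9221
1894 [243. 141.] [ 600.9 -226.2] rel tcp [-31.  -40.5] -127.4
511 [279. 174.] [ 600.4 -200.3] rel tcp [-31.5 -14.6] -155.2
101 [215. 206.] [ 638.  -213.8] rel tcp [  6.1 -28.1] -77.8
```

>>> servo_tool(
  hand=[20,20,20,20,20,20,20],
  delta_pos=[
    [-1.8,-1.7,8],
    [-1.8,-1.7,16],
    [-1.8,-1.7,22],
    [-1.8,-1.7,27],
    [-1.8,-1.7,31],
    [-1.8,-1.7,34],
    [-1.8,-1.7,34],
  ],
  twist=[0,0,0,0,0,0,0],
)

```text
t: 9.22
ee_pos: [0.6336, -0.187, 0.1128]
eef_rot: [1.156, -2.919, -0.001]
contact_force: [-0.3, 0.0, -3.0]
gripper_width: 0.0318
grasp_force: 70.1
```

Run:
```python
from h import *
p=vision.capture("wrist"); go((632.5,-187,107,133.3))
cv2.imwrite("pics/w6.png",cv2.resize(p["pixels"][100:300,150:370],None,fx=2.5,fy=2.5)[...,::-1])
w=cloud(p);x,y,z=w[...,0],w[...,1],w[...,2]
n=np.hypot(x-.632,y+.187)<.07
d=n&(z>.012)&(z<.04)&(p["pixels"].min(-1)>130); print("disc",rect(w,d),np.nanmedian(z[d]))
```

```text
t 9.27 tcp [ 633.9 -187.1  113.5] yaw 133.2 zax [-8.e-04 -0.e+00 -1.e+00] j6 -0.77 w 31.4 F [-0.1 -0.1 -2.9]
(632.5, -187, 107, 133.3) -> [0.9 1.  6.5] twist -0.1
disc (array([ 632.1, -192.1], dtype=float32), [97.6, 96.3], 87.9, 10563) 0.02670659717709148
```

View pics/w6.png

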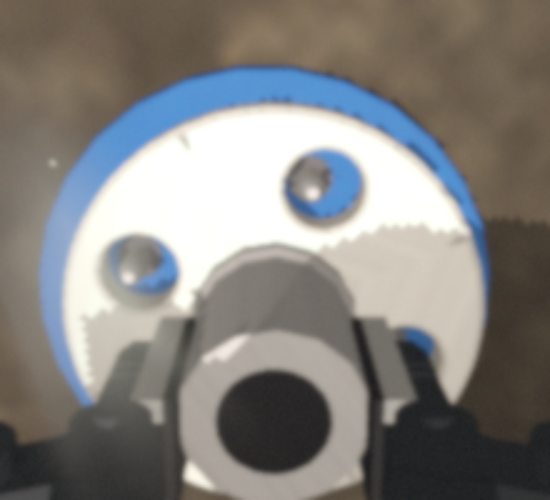

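Both visible holes, (323,187) and (138,270), have their studs inside. Lowering and releasing.

>>> servo_tool(
  hand=[20,20,20,35,60,80,80,80,80,90,100,100],
  delta_pos=[
    [0,0,4],
    [0,0,7],
    [0,0,7],
    [0,0,7],
    [0,0,7],
    [0,0,7],
    [0,0,7],
    [0,0,-20],
    [0,0,-55],
    [0,0,-95],
    [0,0,-95],
    [0,0,-95],
  ],
  twist=[0,0,0,0,0,0,0,0,0,0,0,0],
)

```text
t: 10.27
ee_pos: [0.6355, -0.1872, 0.2131]
eef_rot: [-1.155, 2.914, -0.006]
contact_force: [-0.0, 0.2, -0.7]
gripper_width: 0.0852
grasp_force: 0.0
```

Run:
```python
from h import *
p=vision.capture("wrist"); save(p,"w7"); s=vision.capture("top")
w=cloud(p);x,y,z=w[...,0],w[...,1],w[...,2]
n=np.hypot(x-.632,y+.187)<.065
d=n&(z>.013)&(z<.03)&(p["pixels"].min(-1)>110); print("disc",rect(w,d),np.nanmedian(z[d]))
h=n&(z>.055)&(z<.08); print("hub",rect(w,h),np.nanmedian(z[h]))
w=cloud(s);x,y,z=w[...,0],w[...,1],w[...,2]
m=(np.hypot(x-.472,y+.164)<.08)&(z>.019)&(z<.04); print("block",rect(w,m))
# block long axis yaw ~106 -> close across, yaw 16
go((473,-165,180,16))
```

```text
disc (array([ 633.3, -188.4], dtype=float32), [95.5, 95.4], 68.6, 5922) 0.020983948076126885
hub (array([ 633.2, -188.5], dtype=float32), [33.7, 32.3], 42.1, 1524) 0.06515134518411159
block (array([ 472.5, -164.2], dtype=float32), [104.8, 60.2], 105.9, 648)
t 10.37 tcp [ 633.6 -186.9  208.8] yaw 133.2 zax [-2.e-04  5.e-04 -1.e+00] j6 -0.77 w 85.8 F [-0.4 -0.6 -1.1]
(473, -165, 180, 16) -> [102.1 125.9  28.9] twist -62.8
```

>>> servo_tool(
  hand=[100,100,100,100,100,100,100,100,100,100,100],
  delta_pos=[
    [15,18,3],
    [30,36,6],
    [45,54,9],
    [60,72,12],
    [75,92,20],
    [90,110,29],
    [102,126,29],
    [102,126,29],
    [102,126,29],
    [102,126,29],
    [102,126,29],
  ],
  twist=[-7,-14,-21,-28,-35,-42,-49,-56,-62.8,-62.8,-62.8],
)

```text
t: 11.28
ee_pos: [0.4729, -0.1651, 0.179]
eef_rot: [2.506, -1.893, -0.003]
contact_force: [-0.5, -1.6, -0.4]
gripper_width: 0.0854
grasp_force: 0.0
```

Run:
```python
from h import *
p=vision.capture("wrist"); save(p,"w8")
w=cloud(p);x,y,z=w[...,0],w[...,1],w[...,2]
m=(np.hypot(x-.473,y+.165)<.075)&(z>.022)&(z<.035); print("block",rect(w,m),np.nanmedian(z[m]))
go((473,-165,80,16))
```

```text
block (array([ 475.4, -165.9], dtype=float32), [104.5, 60.3], 105.0, 9728) 0.0269680579419722
t 11.33 tcp [ 473.1 -165.1  179.1] yaw -164.1 zax [-1.8e-03  1.0e-04 -1.0e+00] j6 0.29 w 85.5 F [-0.2  0.5 -0.4]
(473, -165, 80, 16) -> [-0.1 -0.1 99.1] twist -0.1
```

View pics/w8.png

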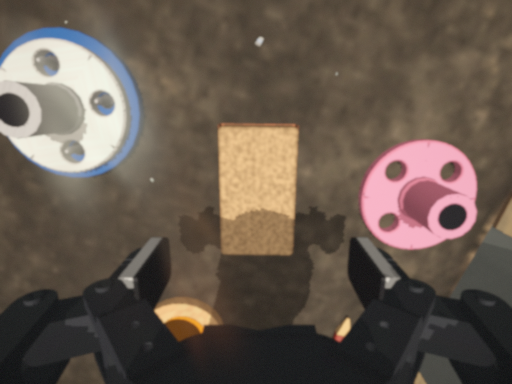

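>>> servo_tool(
  hand=[100,100,100,100,100,75,55,50,50,50,50,50,50],
  delta_pos=[
    [0.9,-1.7,30],
    [0.9,-1.7,65],
    [0.9,-1.7,90],
    [0.9,-1.7,99],
    [0.9,-1.7,99],
    [0.9,-1.7,99],
    [0.9,-1.7,99],
    [0.9,-1.7,99],
    [0.9,-1.7,99],
    [0.9,-1.7,99],
    [0.9,-1.7,99],
    [0.9,-1.7,99],
    [0.9,-1.7,99],
  ],
  twist=[0.9,0.9,0.9,0.9,0.9,0.9,0.9,0.9,0.9,0.9,0.9,0.9,0.9],
  grip_force=50,
)

```text
t: 12.42
ee_pos: [0.4765, -0.1656, 0.0827]
eef_rot: [-2.493, 1.908, -0.005]
contact_force: [-0.8, 1.4, 7.4]
gripper_width: 0.0586
grasp_force: 55.1
```

Run:
```python
from h import *
p=vision.capture("wrist"); s=vision.capture("scene")
cv2.imwrite("pics/w9.png",np.hstack([p["pixels"][...,::-1][:,80:440],cv2.resize(s["pixels"][100:220,220:340],(384,384))[...,::-1]]))
go((475,-165,160,None),(391,306,160,4.6))
```

```text
t 12.52 tcp [ 476.5 -165.5   82.7] yaw -164.9 zax [ 3.9e-03 -4.0e-04 -1.0e+00] j6 0.28 w 58.8 F [-0.5  1.5  7.1]
(475, -165, 160, None) -> [ -0.8   1.1 -77.3] twist 0
(391, 306, 160, 4.6) -> [-477.4  -40.9  -77.8] twist 10.5
```

View pics/w9.png

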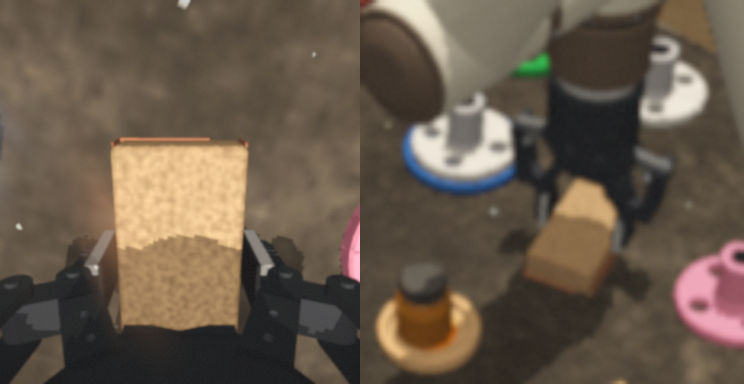

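>>> servo_tool(
  hand=[50,50,50,50,50,50,50,50,50,50,50,50,50,50,50,50,50,50,50,50],
  delta_pos=[
    [0,0,-30],
    [0,0,-60],
    [-10,0,-84],
    [-40,-3,-84],
    [-75,-6,-84],
    [-110,-9,-84],
    [-145,-12,-84],
    [-180,-15,-84],
    [-215,-18,-84],
    [-250,-21,-84],
    [-285,-24,-84],
    [-320,-27,-84],
    [-355,-30,-84],
    [-390,-33,-84],
    [-425,-36,-84],
    [-455,-39,-84],
    [-472,-40,-84],
    [-477,-41,-82],
    [-477,-41,-75],
    [-477,-41,-75],
  ],
  twist=[0,0,0,0,1,2,3,4,5,6,7,8,9,10,10.5,10.5,10.5,10.5,10.5,10.5],
)

```text
t: 14.18
ee_pos: [0.3896, 0.3043, 0.1545]
eef_rot: [2.306, -2.129, -0.0]
contact_force: [0.4, 0.3, -1.8]
gripper_width: 0.0587
grasp_force: 54.6
```

Run:
```python
from h import *
p=vision.capture("wrist"); t=vision.capture("scene"); np.save("w10.npy",p,allow_pickle=True)
cv2.imwrite("pics/w10.png",np.hstack([p["pixels"][...,::-1][:,60:460],cv2.resize(t["pixels"][220:360,110:250],(384,384))[...,::-1]]))
w=cloud(p);x,y,z=w[...,0],w[...,1],w[...,2]
n=np.hypot(x-.391,y-.306)<.13
print("lip",rect(w,n&(z>.007)&(z<.016)&(p["pixels"][...,0]>100)))
print("block top",rect(w,n&(z>.085)&(z<.115)&(p["pixels"][...,0]>110)))
go((391,306,88,4.6))
```

```text
lip (array([434.2, 268.6], dtype=float32), [177.6, 55.8], 29.7, 2075)
block top (array([392.8, 298.9], dtype=float32), [95.1, 81.5], 94.8, 24154)
t 14.28 tcp [390.2 304.  155.3] yaw -175.5 zax [-0.0014 -0.0017 -1.    ] j6 -0.91 w 58.4 F [ 0.8 -0.3 -1.1]
(391, 306, 88, 4.6) -> [-2.  -1.1 67.3] twist -0.1
```

View pics/w10.png

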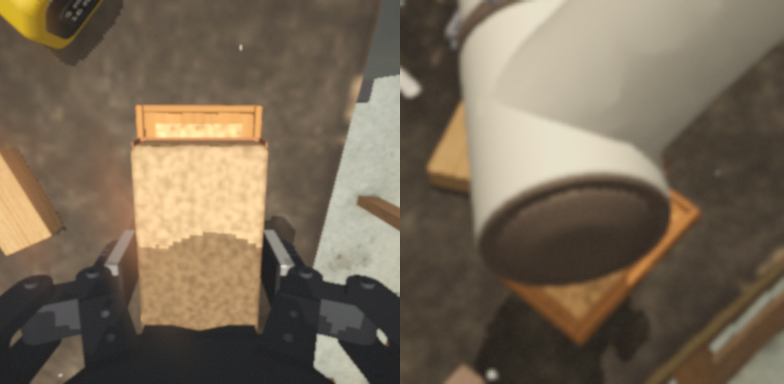

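Run:
```python
from h import *
p=np.load("w10.npy",allow_pickle=True).item(); A=rot(p["attitude"]);e=np.array(p["eye"])
w=cloud(p)
def pl(u,v,h):
    d=A@np.array([(u-p["cx"])/p["fx"],-(v-p["cy"])/p["fy"],-1]); return (e+d*(h-e[2])/d[2])[:2]*1000
zt=np.nanmedian(w[180:300,240:280,2]); print("block top z",zt)
tr=(pl(195,105,.011)+pl(322,105,.011))/2; bl=(pl(193,146,zt)+pl(327,146,zt))/2
a=pl(195,105,.011)-pl(322,105,.011); b=pl(193,146,zt)-pl(327,146,zt)
print("edge mids",tr,bl,np.linalg.norm(a),np.linalg.norm(b),np.degrees(np.arctan2(a[1],a[0])),np.degrees(np.arctan2(b[1],b[0])))
u=np.array([np.sin(np.radians(4.6)),-np.cos(np.radians(4.6))])*np.array([1,1])
print("tray c",tr-u*66.5,"block c",bl-u*53.5,"tcp",observe()["ee_pos"])
```

```text
block top z 0.09884545158710784
edge mids [395.67776424 235.6895096 ] [393.76252186 252.53637808] 87.87556042356178 56.81425709431462 4.56084083847714 4.546594626567722
tray c [390.34453577 301.97530501] block c [389.47187941 305.86404808] tcp [0.39019435 0.30404922 0.15533007]
```

>>> servo_tool(
  hand=[50,50,50,50,50,60,75,85,85,85,85,85,100,100],
  delta_pos=[
    [0.5,-0.7,25],
    [0.5,-0.7,45],
    [0.5,-0.7,58],
    [0.5,-0.7,66],
    [0.5,-0.7,66],
    [0.5,-0.7,66],
    [0.5,-0.7,66],
    [0.5,-0.7,66],
    [0.5,-0.7,66],
    [0.5,-0.7,40],
    [0.5,-0.7,5],
    [0.5,-0.7,-30],
    [0.5,-0.7,-50],
    [0.5,-0.7,-50],
  ],
  twist=[0,0,0,0,0,0,0,0,0,0,0,0,0,0],
)

```text
t: 15.45
ee_pos: [0.3928, 0.3073, 0.2116]
eef_rot: [-2.302, 2.12, 0.001]
contact_force: [0.5, 1.3, -0.8]
gripper_width: 0.0854
grasp_force: 0.0
```

Run:
```python
from h import *
p=vision.capture("wrist"); save(p,"w11")
w=cloud(p);x,y,z=w[...,0],w[...,1],w[...,2]
n=np.hypot(x-.391,y-.306)<.1
R_=p["pixels"][...,0]>90
b=n&(z>.025)&(z<.045); print("block",rect(w,b),np.nanmedian(z[b]))
print("tray",rect(w,n&(z>.0075)&(z<.02)&R_))
i=b; a=np.c_[x[i],y[i],np.ones(i.sum())]; print(np.linalg.lstsq(a,z[i],rcond=None)[0])
t=vision.capture("top"); w=cloud(t);x,y,z=w[...,0],w[...,1],w[...,2]
print("tape",rect(w,(np.hypot(x-.48,y-.172)<.07)&(z>.02)&(z<.08)))
# tape long axis ~50 -> closing yaw 140
go((480,172,200,140))
```

```text
block (array([392.6, 305.3], dtype=float32), [104.4, 60.1], 94.5, 7961) 0.03198810821379455
tray (array([391. , 301.8], dtype=float32), [133.0, 88.2], 94.4, 2414)
[-0.00025169  0.00319736  0.03105999]
tape (array([480.6, 171.7], dtype=float32), [72.5, 40.2], 51.1, 319)
t 15.55 tcp [391.1 305.4 207.1] yaw -175.4 zax [ 0.0014  0.0028 -1.    ] j6 -0.91 w 85.4 F [ 0.3 -0.5 -0.6]
(480, 172, 200, 140) -> [140.1 -77.8   6.9] twist 44.6
```

View pics/w11.png

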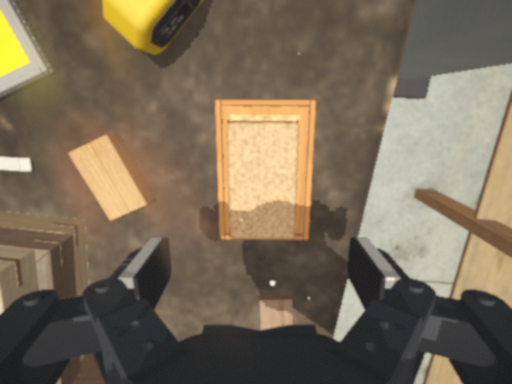

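>>> servo_tool(
  hand=[100,100,100,100,100,100,100,100,100],
  delta_pos=[
    [22,-12,2],
    [46,-25,4],
    [70,-38,6],
    [94,-52,7],
    [118,-65,7],
    [140,-78,7],
    [140,-78,7],
    [140,-78,7],
    [140,-78,7],
  ],
  twist=[7,14,21,28,35,42,44.6,44.6,44.6],
)

```text
t: 16.3
ee_pos: [0.4797, 0.1715, 0.1977]
eef_rot: [1.328, -2.844, 0.001]
contact_force: [0.7, 0.9, 0.2]
gripper_width: 0.0853
grasp_force: 0.0
```

Run:
```python
from h import *
p=vision.capture("wrist"); save(p,"w12")
w=cloud(p);x,y,z=w[...,0],w[...,1],w[...,2]
n=np.hypot(x-.48,y-.172)<.07
print("tape top",rect(w,n&(z>.055)&(z<.075)),"all",rect(w,n&(z>.01)&(z<.075)))
go((480.5,172,94,140))
```

```text
tape top (array([484.2, 172.3], dtype=float32), [53.2, 38.9], 50.8, 3234) all (array([480.9, 169.3], dtype=float32), [75.4, 41.0], 51.8, 4624)
t 16.35 tcp [479.7 171.9 198. ] yaw 140.1 zax [-0.0018 -0.0011 -1.    ] j6 -1.36 w 85.4 F [-0.3 -0.1 -0.3]
(480.5, 172, 94, 140) -> [ -0.8  -0.6 104. ] twist 0.1
```

View pics/w12.png

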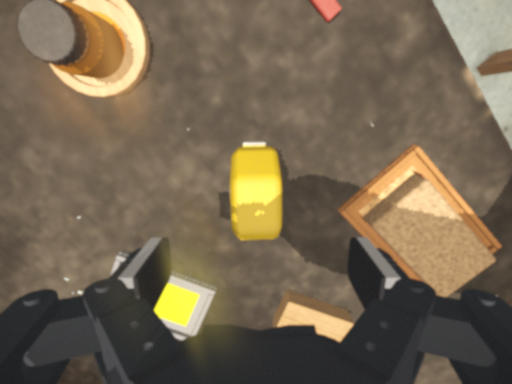

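>>> servo_tool(
  hand=[100,100,100,100,100,60,40,30,30,30,30,30,30],
  delta_pos=[
    [0,-1.6,30],
    [0,-1.6,65],
    [0,-1.6,95],
    [0,-1.6,104],
    [0,-1.6,104],
    [0,-1.6,104],
    [0,-1.6,104],
    [0,-1.6,104],
    [0,-1.6,104],
    [0,-1.6,104],
    [0,-1.6,104],
    [0,-1.6,104],
    [0,-1.6,104],
  ],
  twist=[-1.2,-1.2,-1.2,-1.2,-1.2,-1.2,-1.2,-1.2,-1.2,-1.2,-1.2,-1.2,-1.2],
  grip_force=60,
)

```text
t: 17.43
ee_pos: [0.4825, 0.1716, 0.0969]
eef_rot: [-1.358, 2.829, 0.0]
contact_force: [-0.0, 0.4, 7.2]
gripper_width: 0.0367
grasp_force: 60.5
```

Run:
```python
from h import *
go((481,171,160,None),(636,198,160,27))
```

```text
t 17.43 tcp [482.5 171.6  96.9] yaw 141.3 zax [ 0.0035  0.002  -1.    ] j6 -1.34 w 36.7 F [-0.   0.4  7.2]
(481, 171, 160, None) -> [  1.2   0.7 -63.1] twist 0
(636, 198, 160, 27) -> [-116.9 -103.3  -62.5] twist -65.7
```

>>> servo_tool(
  hand=[30,30,30,30,30,30,30,30,30,30,30,30,30,30],
  delta_pos=[
    [0,0,-30],
    [0,0,-60],
    [-15,-13,-64],
    [-32,-28,-64],
    [-49,-43,-64],
    [-66,-58,-64],
    [-83,-73,-64],
    [-100,-88,-64],
    [-112,-99,-64],
    [-117,-103,-64],
    [-117,-103,-60],
    [-117,-103,-50],
    [-117,-103,-40],
    [-117,-103,-40],
  ],
  twist=[0,0,-7,-14,-21,-28,-35,-42,-49,-56,-63,-65.7,-65.7,-65.7],
)

```text
t: 18.6
ee_pos: [0.6331, 0.1968, 0.1317]
eef_rot: [2.671, -1.644, -0.006]
contact_force: [-1.0, 1.0, -3.3]
gripper_width: 0.0372
grasp_force: 61.5
```

Run:
```python
from h import *
p=vision.capture("wrist"); save(p,"w13"); np.save("w13.npy",p,allow_pickle=True); t=vision.capture("top")
for q in (p,t):
    w=cloud(q);x,y,z=w[...,0],w[...,1],w[...,2]
    n=np.hypot(x-.636,y-.198)<.08; hsv=cv2.cvtColor(q["pixels"],cv2.COLOR_RGB2HSV).astype(int); yl=(hsv[...,0]>20)&(hsv[...,0]<38)&(hsv[...,1]>120)
    print("tray",rect(w,n&(z>.003)&(z<.02)&(hsv[...,2]>110)))
    print("tape",rect(w,n&(z>.05)&(z<.12)&yl), np.nanmax(z[n&(z<.12)&yl]))
go((636,198,102,27))
```

```text
tray (array([649.9, 173.3], dtype=float32), [88.3, 78.7], 110.9, 4513)
tape (array([636.3, 189.9], dtype=float32), [60.4, 39.0], 116.2, 13444) 0.10164304564102723
tray (array([634.3, 197.6], dtype=float32), [98.4, 67.9], 116.5, 169)
tape (array([620.8, 177.4], dtype=float32), [70.9, 43.0], 147.4, 70) 0.11841126406371516
t 18.7 tcp [634.4 197.3 134. ] yaw -153.1 zax [-0.002 -0.001 -1.   ] j6 -0.08 w 37.1 F [ 0.8 -0.7 -1.7]
(636, 198, 102, 27) -> [ 0.1 -1.8 32. ] twist -0.1
```

View pics/w13.png

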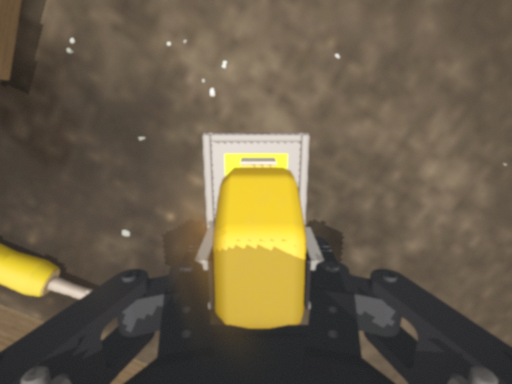

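>>> servo_tool(
  hand=[30,30,30,30,40,60,80,80,80,80,80,100,100],
  delta_pos=[
    [0,-0.8,12],
    [0,-0.8,22],
    [0,-0.8,29],
    [0,-0.8,30],
    [0,-0.8,30],
    [0,-0.8,30],
    [0,-0.8,30],
    [0,-0.8,30],
    [0,-0.8,5],
    [0,-0.8,-30],
    [0,-0.8,-65],
    [0,-0.8,-80],
    [0,-0.8,-80],
  ],
  twist=[0,0,0,0,0,0,0,0,0,0,0,0,0],
)

```text
t: 19.78
ee_pos: [0.638, 0.1989, 0.222]
eef_rot: [-2.669, 1.637, -0.011]
contact_force: [0.6, -0.8, 0.6]
gripper_width: 0.0853
grasp_force: 0.0
```

Run:
```python
from h import *
p=vision.capture("wrist"); save(p,"w14")
w=cloud(p);x,y,z=w[...,0],w[...,1],w[...,2]; n=np.hypot(x-.636,y-.198)<.075
print("tape",rect(w,n&(z>.02)&(z<.085)),"top z",np.nanpercentile(z[n&(z<.085)],98))
print("tray",rect(w,n&(z>.0075)&(z<.016)))
t=vision.capture("top"); w=cloud(t);x,y,z=w[...,0],w[...,1],w[...,2]
def near(a,b,r,l,h): return (np.hypot(x-a,y-b)<r)&(z>l)&(z<h)
print("jar",rect(w,near(.507,0,.05,.055,.08)),"four hub",rect(w,near(.633,-.188,.06,.055,.08)),"three hub",rect(w,near(.556,-.376,.06,.045,.08)),"block",rect(w,near(.391,.304,.09,.022,.045)))
cv2.imwrite("pics/w14.png",np.hstack([p["pixels"][...,::-1][60:300,80:440],cv2.resize(t["pixels"][110:270,110:390],(420,240))[...,::-1]]))
```

```text
tape (array([636.7, 194.8], dtype=float32), [74.6, 40.1], 117.0, 3913) top z 0.06992146421818633
tray (array([636.1, 197.2], dtype=float32), [100.9, 68.0], 116.7, 1589)
jar (array([505. ,   2.8], dtype=float32), [35.9, 33.5], 92.7, 118) four hub (array([ 631.1, -185.4], dtype=float32), [32.7, 31.2], 0.3, 98) three hub (array([ 556.2, -375.8], dtype=float32), [33.0, 31.6], 3.5, 102) block (array([390.6, 301.6], dtype=float32), [97.2, 61.4], 94.4, 588)
```

View pics/w14.png

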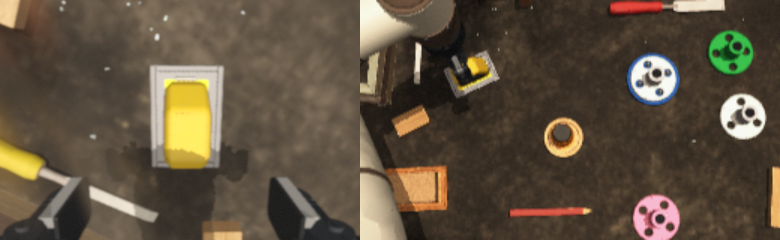

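The tape stands centred in its tray at (187,120) and level at 70 mm. The jar, block and four-hole faceplate are seated too, and the three-hole plate hasn't moved. Handing in.

```bash
python3 -c "
from cell import arm
print(arm.sign_off())"
```

```text
the job is handed in; nothing more can be done
None
```

The job is handed in at about 20 s of the 102 s: the jar, sanding block, tape measure and four-hole faceplate are all in their places and within the limits by my camera measurements, and the three-hole faceplate was not moved; the sign-off gave no verdict.

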